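# Eject the carved tile and hold the clamp arm open

### The arm

A 6-joint arm with a two-finger parallel gripper is mounted at the origin on the work surface. World frame = base frame: x ahead of the robot, y to its left, z up, the work surface at z = 0. Lengths are in m, angles in degrees, forces in N, time in s.
With the tool pointing down it reaches from about 0.4 to 0.825 m from the base axis. Payload 7 kg.
Tool frame: the origin (TCP) lies midway between the tips of the shut fingers; the grasp point (between the pads) lies 19 mm behind it; z points along the fingers, y is the line along which they close (so a half turn about z gives the same grasp; the last joint's range is limited). The gripper opens to 88 mm and grips with 3 to 60 N. Pads are 19 mm wide; open, the fingers measure 130 mm over their backs; the gripper's body (78 mm by 193 mm) begins 47 mm behind the grasp point.
Start: joints at [16.507, 20.546, 0.682, 0, -70.136, -16.507], TCP at [0.675, -0, 0.227] pointing down, gripper open.
Joint ranges: [-176.03, 176.03], [-82.01, 121.73], [-58.28, 71.71], [-173.87, 95.51], [-174.79, -0.11], [-173.66, 173.66]. Speed limits (degrees/s): [136.94, 136.94, 172.46, 180, 180, 180].

### API

Orientations are given as [roll, pitch, yaw] about the fixed x, y, z axes, in that order (R = Rz(yaw) Ry(pitch) Rx(roll)).
In Python, from plant import r gives the robot as it stands.
- The arm moves only by the tool carry_out, never from a script. Its argument "deltas" is a list of rows, each a list of 3 entries, a list of its own where there are three numbers: the opening, from 0 (shut) to 1 (fully open), then the shift along the tool's x, y, z in mm, then the turn, a rotation vector about the tool's x, y, z in rad. In form: [[gripper, [tx, ty, tz], [rx, ry, rz]], ...]. A call has 1 to 12 rows; each row is the pose to reach, as a shift and turn from the pose commanded when the call began, along the tool's axes at that moment; what a row does not reach only later rows make up. A row lasts 1/10 s, in which the tool goes at most 50 mm and 8.59 degrees, less where a joint would pass 70% of its speed; a pose out of reach is approached as far as the arm can. A call with a gripper value outside its range is refused whole. The fingers move at their own pace and stop on an object; "squeeze" is the grip in N (left out, the last holds). Time passes only in rows, so rows that repeat a pose let the fingers close. It gives the time, the measured TCP pose, the force, the opening and the grip force at its end, in the units of the state.
- r.get_state(): the state, without advancing time (a new reading comes with each control period).
- r.capture(name): name is "scene" or "side" or "wrist"; returns (picture, depth): 400x640x3 uint8, red, green, blue; 400x640 float32, m along the optical axis (not along the pixel's ray), 0 where there is no reading.
- r.get_calibration(name): a dict with "fov_y" (degrees; the focal length in pixels is half the picture's height over the tangent of half this angle, whatever the lens; pixels are square), "cx", "cy" (the principal point, pixels), "distortion" ([k1, k2, p1, p2, k3] as OpenCV has them; the pictures are not rectified), "view" (4x4, takes a point from world to camera coordinates). Camera axes: x right, y down, z forward; pixel columns grow to the right and rows downward; lengths in m; the calibration is good to about 2 mm. A picture is of the moment at which its call begins: read the wrist's pose just before it. get_calibration takes no time and is no camera call; for the wrist camera it gives the pose at the moment of the call.
- r.close_job(): hands the job in; it is judged then, once.
The state is a dict: "time_s": time; "joints": joint angles; "qd": joint speeds; "joint_torque": joint torques, N m; "tcp_pos": TCP position; "eef_rot": TCP orientation; "contact_force": force on the tool from outside, world axes, zero at the start; "moment": the same for the moment, N m; "gripper_width": finger opening in m; "gripper_force": force on a finger pad.
Only numpy, scipy, OpenCV 4.12 (cv2) and the standard library are available. Lean on these libraries where they do the work, as an engineer would, in place of code of your own. Each camera call takes 0.05 s, during which the arm holds its last target. There are 200 camera calls.

### The job

Empty the tile fixture for the next blank: push the upright plate of the spring ejector all the way in, so that the carved tile slides out of its nest onto the free bed beyond, and let the ejector spring back. Then swing the sprung clamp arm by its wooden handle right back against its stop and keep it there: the program finishes while the gripper is still holding the arm at its stop. Do not touch the tile with the robot, and leave the spare blank, the tools and the other things where they are.

Things in the scene. Friction and masses are not known exactly. Their poses are not given: they have to be found in the camera images.
- fixture: fixed plywood board, 220 (x) by 370 mm (y), top 20 mm above the table. Origin on the table, z up; board spans x -135 to 85, y -195 to 175 mm. Dark fence 20 mm high on it, inner face at x 50, y -75 to 170. Nest: x 0 to 50, y -75 to -15 mm; free bed: same strip, y -15 to 158, ended by a 12 mm lip. Fence, rails, stop pin reach at most 44 mm above the table. Yaw within 0.3 rad of 0
- tile: carved wooden tile with a rosette on top, 50 (x) by 60 (y) by 22 mm tall; starts in the nest flat on the board, lightly squeezed between fence and clamp arm, centre near x 24, y -45 mm in the fixture frame; origin at the centre of its underside. A full ejector stroke carries it about 75 mm towards the fixture's +y, clear of the arm
- ejector (a joint): travel of the ejector slide along the fixture's +y, m: 0 = sprung out (start), 0.08 = fully in at its end stop. Springs back by itself when let go; pushing takes 2 to 4 N for the spring and some 3 N more for the held tile
- ejector_plate (a point): centre of the push face of the ejector's upright steel plate, 66 mm above the table, on the side looking to the fixture's -y; push it towards +y. Plate 46 mm wide (fixture x), 8 mm thick, its top 86 mm and lower edge 35 mm above the table, standing over two low guide rails (tops 32 mm above the table); free space behind it
- clamp_arm (a joint): clamp arm angle about the upright axis at pivot_axis, rad: near 0.10 with its nose on the tile (start), 0 = rest in the empty nest (it snaps there when the tile has gone), 1.0 = at its stop. Grows clockwise seen from above: the handle moves to the fixture's -x (towards the robot), then also +y. Its spring drives it towards 0: about 2 N at the handle at 0, 7 N at the stop
- clamp_handle (a point): middle of the upright round wooden handle on the arm's free end, 70 mm above the table; 18 mm in diameter, 43 to 91 mm above the table, 120 mm from the pivot axis. Below it are a steel nose 16 mm in diameter and the arm's flat steel bar, 12 mm wide, its top 40 mm above the table
- pivot_axis (a point): point on the clamp arm's upright pivot axis, 70 mm above the table; the pivot hardware reaches up to 67 mm above the table
- spare_blank: bystander: plain uncarved wooden block, 50 x 60 x 22 mm, no rosette, lying on the near right part of the fixture board; origin at the centre of its underside
- gouge_a: bystander: carving gouge 190 mm long with a wooden handle 20 mm thick, lying on the near left part of the fixture board; origin on its underside near the ferrule, handle to its -x
- gouge_b: bystander: wider carving gouge, 210 mm long, handle 20 mm thick, on the table to the right; origin on its underside near the ferrule
- mallet: bystander: turned wooden carver's mallet standing on its head, 96 mm across, 245 mm tall, to the left; origin at the centre of its underside
- honing_block: bystander: dark wooden honing block 190 x 60 x 28 mm, on the table to the right; origin at the centre of its underside
- bench_brush: bystander: bench brush 150 x 35 x 46 mm, on the table to the far left; origin at the centre of its underside
- wax_tin: bystander: round tin, 70 mm across, 45 mm tall, beyond the fixture; origin at the centre of its underside
Not all that is in view belongs to the job. Leave any blue or orange look-alike of the tile alone.

How it is judged:
By the outcome, as a careful person would: the job done as asked, in the order asked, and still so for the second after the job is handed in, while the arm keeps its last pose, push and grip.
It also fails if it takes over 58 s, if anything falls off the work surface, if the arm or the gripper's body presses on something with over 40 N, if the wrist force passes 120 N, or if a joint passes its speed limit or range.

## Working session

There is one attempt and no reset: what is moved stays moved. The work goes in short steps, Python scripts to look and compute and a tool call to move; the robot and the scene stay as the last step left them, time stands still between calls to the robot, and variables do not carry over. Pictures are saved under pics/ and viewed, at most 10 in all, crops included, and the job is handed in when it is done.

Besides the shell and the picture viewer there is one more tool, called after "Request:" as name(argument=value, ...) on one line, values as JSON. carry_out: Moves the arm, as the interface text tells. Its arguments: {"type":"object","properties":{"deltas":{"type":"array"},"squeeze":{"type":"number"}},"required":["deltas"]}

```bash
mkdir -p pics
cat > h.py <<'E'
import numpy as np, cv2
from plant import r
def K(c):
    f=200/np.tan(np.radians(c["fov_y"])/2); return np.array([[f,0,c["cx"]],[0,f,c["cy"]],[0,0,1]])
def ray(c,px):
    u=cv2.undistortPoints(np.array(px,float).reshape(-1,1,2),K(c),np.array(c["distortion"],float)).reshape(-1,2)
    V=np.array(c["view"]); d=np.c_[u,np.ones(len(u))]@V[:3,:3]; return -V[:3,:3].T@V[:3,3], d
def onz(c,px,z):
    o,d=ray(c,px); return o+d*((z-o[2])/d[:,2])[:,None]
def dep(c,px,D):
    o,d=ray(c,px); return np.array([o+k*D[int(p[1]),int(p[0])] for k,p in zip(d,px)])
def proj(c,P):
    V=np.array(c["view"]); return cv2.projectPoints(np.array(P,float).reshape(-1,1,3),cv2.Rodrigues(V[:3,:3])[0],V[:3,3],K(c),np.array(c["distortion"],float))[0].reshape(-1,2)
def shot(n,tag):
    c=r.get_calibration(n); p,D=r.capture(n); cv2.imwrite(f"pics/{tag}.png",p[:,:,::-1]); np.savez(f"{tag}.npz",p=p,D=D,c=np.array(c,dtype=object)); return c,p,D
def load(tag):
    z=np.load(f"{tag}.npz",allow_pickle=True); return z["c"].item(),z["p"],z["D"]
E
python3 - <<'E'
from h import *
s=r.get_state(); print(s)
for n in("scene","side","wrist"):
    c,p,D=shot(n,n+"0"); V=np.array(c["view"]); print(n,-V[:3,:3].T@V[:3,3],V[2,:3],c["fov_y"])
a=[cv2.imread(f"pics/{n}0.png") for n in("scene","side")]
cv2.imwrite("pics/a0.png",cv2.resize(np.vstack(a),None,fx=.75,fy=.75))
E
```

```text
{'time_s': 0.0, 'joints': array([ 1.65079479e+01,  2.05929760e+01,  6.32560935e-01, -1.96748546e-02,
       -7.01366790e+01, -1.65059043e+01]), 'qd': array([-0.07351698,  0.01403806, -0.00381467, -0.09164679, -0.03704492,
       -0.04622828]), 'joint_torque': array([-8.00930356e-04, -5.82726967e+01,  2.93058443e+01,  6.99745238e+00,
        6.93249181e-03, -2.06530804e-04]), 'tcp_pos': array([ 6.74495475e-01, -2.20301649e-05,  2.25597497e-01]), 'eef_rot': array([ 1.79901652e+02, -9.85520200e-03, -9.00046487e+01]), 'contact_force': array([0.57439384, 0.66044739, 0.65081615]), 'moment': array([-0.00586668,  0.02644846,  0.02723543]), 'gripper_force': 0.0, 'gripper_width': 0.08776239428347461}
scene [1.25555885 0.4183929  0.81147627] [-0.62913485 -0.36008899 -0.68885794] 56.6497760198834
side [0.06614688 0.6680947  0.69654727] [ 0.51076344 -0.60899343 -0.60683416] 55.72447807631147
wrist [ 0.67523207 -0.07271749  0.38426458] [-0.00151771  0.26782541 -0.96346627] 60.405834045240134
```

View pics/a0.png

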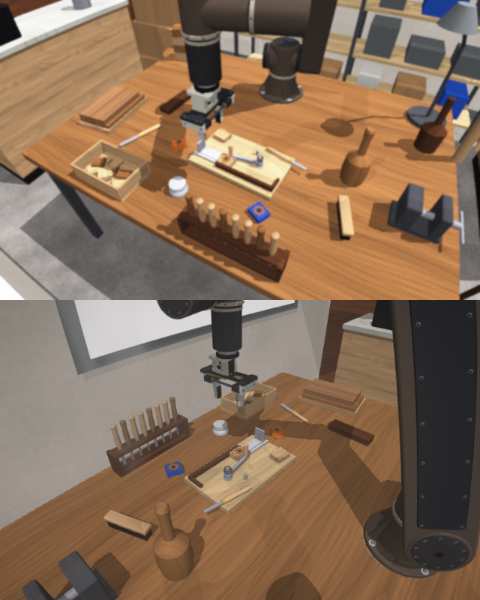

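View pics/wrist0.png

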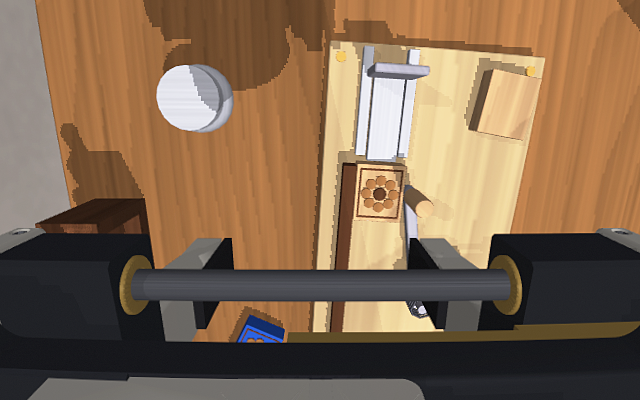

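The wrist view shows the ejector plate at (400,70), the carved tile at (380,193), the handle at (425,203), the spare blank at (505,103) and a blue look-alike at (260,335). The scene and side views also show an orange look-alike. The tile I want is the wooden one with a rosette sitting in the nest against the fence. I'll confirm that in an enlarged crop.

Run:
```python
from h import *
w=cv2.imread("pics/wrist0.png")[30:330,310:560]; s=cv2.imread("pics/side0.png")[160:290,240:400]; t=cv2.imread("pics/scene0.png")[165:265,240:400]
A=cv2.resize(w,None,fx=1.6,fy=1.6,interpolation=2)
B=np.vstack([cv2.resize(s,None,fx=2.5,fy=2.5,interpolation=2),cv2.resize(t,None,fx=2.5,fy=2.5,interpolation=2)])
h=max(A.shape[0],B.shape[0]); A=cv2.copyMakeBorder(A,0,h-A.shape[0],0,0,0);B=cv2.copyMakeBorder(B,0,h-B.shape[0],0,0,0)
cv2.imwrite("pics/b0.png",np.hstack([A,B])); print(A.shape,B.shape)
c,p,D=load("wrist0")
for n,q in dict(plate=(400,69),handle=(425,209),tile=(380,193),blank=(510,105),board=(460,130)).items(): print(n,dep(c,[q],D).round(4))
print(onz(c,[(331,41),(545,59)],.02).round(4))
```

```text
(575, 400, 3) (575, 400, 3)
plate [[ 0.6093 -0.1025  0.087 ]]
handle [[0.5812 0.0157 0.092 ]]
tile [[0.614  0.0125 0.0463]]
blank [[ 0.4888 -0.075   0.0414]]
board [[ 0.5282 -0.0492  0.0213]]
[[ 0.6638 -0.1351  0.02  ]
 [ 0.4463 -0.1211  0.02  ]]
```

View pics/b0.png

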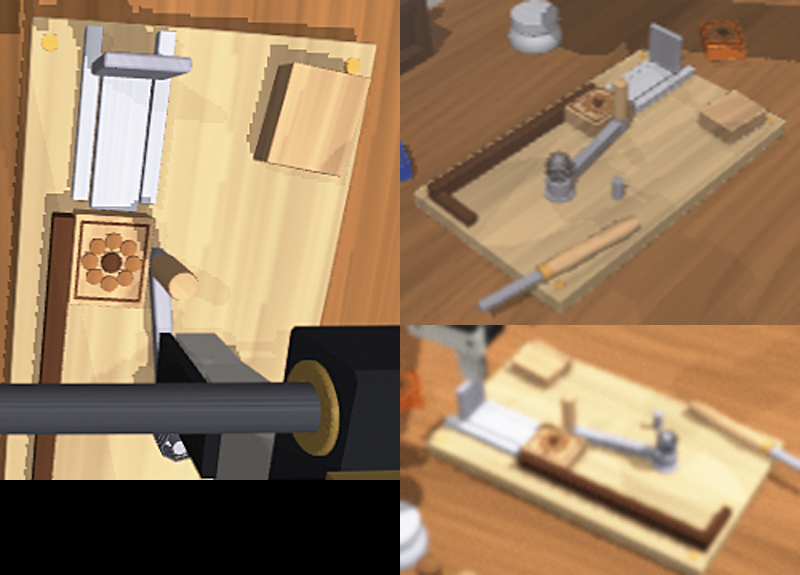

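The tile is confirmed: it is wooden with a rosette, in the nest against the fence and under the clamp nose. The spare blank is plain and to the right. Next I'll triangulate the handle, pivot and plate from the side and scene views.

Run:
```python
from h import *
cs,cc,cw=[load(n+"0")[0] for n in("side","scene","wrist")]
def tri(*obs):
    A=np.zeros((3,3));b=np.zeros(3);L=[]
    for c,p in obs:
        o,d=ray(c,[p]);d=d[0]/np.linalg.norm(d);M=np.eye(3)-np.outer(d,d);A+=M;b+=M@o;L.append((o,M))
    x=np.linalg.solve(A,b);return x.round(4),[round(1e3*np.linalg.norm(M@(x-o)),1) for o,M in L]
S=lambda x,y:(cs,(240+(x-400)/2.5,160+y/2.5)); C=lambda x,y:(cc,(240+(x-400)/2.5,165+(y-325)/2.5)); W=lambda x,y:(cw,(310+x/1.6,30+y/1.6))
print("handle top",tri(S(620,82),C(569,401),W(184,286)))
print("pivot top",tri(S(557,156),C(667,437)))
print("plate top L(+x)",tri(S(651,26),W(93,57)), "R",tri(S(682,41),W(190,60)))
print("wrist plate top corners z.086", onz(cw,[W(93,76)[1],W(190,73)[1],W(105,54)[1],W(190,58)[1]],.086).round(4))
print("wrist handle top z.091", onz(cw,[W(184,286)[1]],.091).round(4), "tile top",onz(cw,[W(111,262)[1]],.042).round(4))
# brass screws / board corners
print("corners", onz(cw,[W(33,18)[1],W(376,44)[1]],.02).round(4), "side corners",onz(cs,[S(785,124)[1],S(644,50)[1],S(415,195)[1],S(556,303)[1]],.02).round(4))
```

```text
handle top (array([0.5806, 0.0169, 0.0844]), [np.float64(5.0), np.float64(5.6), np.float64(1.8)])
pivot top (array([0.5675, 0.1351, 0.0653]), [np.float64(3.8), np.float64(3.8)])
plate top L(+x) (array([ 0.6322, -0.1079,  0.0778]), [np.float64(2.9), np.float64(2.9)]) R (array([ 0.5824, -0.1054,  0.0788]), [np.float64(1.1), np.float64(1.1)])
wrist plate top corners z.086 [[ 0.6351 -0.0958  0.086 ]
 [ 0.5849 -0.0976  0.086 ]
 [ 0.6293 -0.1065  0.086 ]
 [ 0.5854 -0.1049  0.086 ]]
wrist handle top z.091 [[0.5809 0.0158 0.091 ]] tile top [[0.6138 0.0143 0.042 ]]
corners [[ 0.6642 -0.1349  0.02  ]
 [ 0.4466 -0.1225  0.02  ]] side corners [[ 0.4402 -0.1165  0.02  ]
 [ 0.6562 -0.1327  0.02  ]
 [ 0.6771  0.2337  0.02  ]
 [ 0.4664  0.2482  0.02  ]]
```

Request:
carry_out(deltas=[[0,[40,20,0],[0,0,0.03]],[0,[80,40,0],[0,0,0.062]],[0,[120,60,0],[0,0,0.062]],[0,[142,68,20],[0,0,0.062]],[0,[142,68,60],[0,0,0.062]],[0,[142,68,100],[0,0,0.062]],[0,[142,68,140],[0,0,0.062]],[0,[142,68,165],[0,0,0.062]],[0,[142,68,169],[0,0,0.062]],[0,[142,68,169],[0,0,0.062]],[0,[142,68,169],[0,0,0.062]]], squeeze=20)

```text
time_s: 1.25
tcp_pos: [0.6082, -0.1421, 0.0592]
eef_rot: [-179.9, -0.0, -93.5]
contact_force: [0.5, -0.0, 0.0]
gripper_width: 0.0052
gripper_force: 0.0
```

Run:
```python
from h import *
shot("wrist","w1");shot("side","s1");print(r.get_state()["tcp_pos"],r.get_state()["eef_rot"])
a=cv2.imread("pics/w1.png");b=cv2.imread("pics/s1.png")[110:310,200:440]
cv2.imwrite("pics/c1.png",np.vstack([cv2.resize(a,(480,300)),cv2.resize(b,(360,300))][:1]+[cv2.copyMakeBorder(cv2.resize(b,(360,300),interpolation=2),0,0,0,120,0)]))
```

```text
[ 0.60825594 -0.14194632  0.05945934] [-1.79822939e+02  1.13544959e-02 -9.35345595e+01]
```

View pics/c1.png

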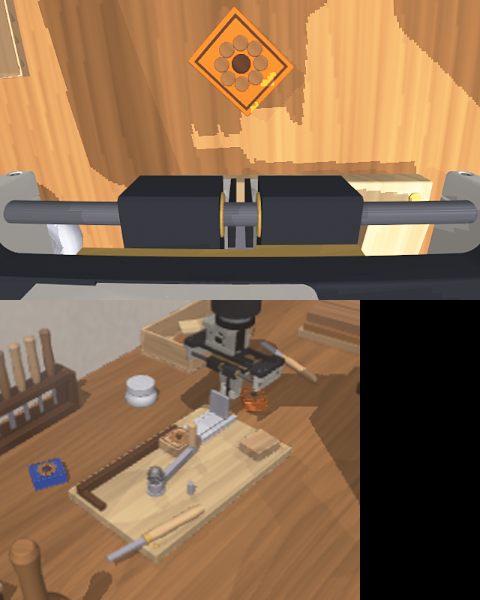

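The shut fingers are behind the plate, at about (220,385) in the side crop, and nothing else is close. I'll push along fixture +y.

Request:
carry_out(deltas=[[0,[-10,0,0],[0,0,0]],[0,[-18,0,0],[0,0,0]],[0,[-25,0,0],[0,0,0]],[0,[-32,0,0],[0,0,0]],[0,[-40,0,0],[0,0,0]],[0,[-48,0,0],[0,0,0]],[0,[-56,0,0],[0,0,0]],[0,[-64,0,0],[0,0,0]],[0,[-72,0,0],[0,0,0]],[0,[-80,0,0],[0,0,0]],[0,[-86,0,0],[0,0,0]],[0,[-86,0,0],[0,0,0]]])

```text
time_s: 2.55
tcp_pos: [0.6124, -0.056, 0.0581]
eef_rot: [-180.0, -0.1, -93.5]
contact_force: [0.1, -4.1, 3.1]
gripper_width: 0.0005
gripper_force: 1.6
```

Request:
carry_out(deltas=[[0,[-4,0,0],[0,0,0]],[0,[-8,0,0],[0,0,0]],[0,[-12,0,0],[0,0,0]],[0,[-12,0,0],[0,0,0]]])

```text
time_s: 2.95
tcp_pos: [0.6131, -0.044, 0.0579]
eef_rot: [-180.0, -0.0, -93.5]
contact_force: [-0.7, -3.6, 2.9]
gripper_width: 0.0006
gripper_force: 1.7
```

Request:
carry_out(deltas=[[0,[-2,0,0],[0,0,0]],[0,[-4,0,0],[0,0,0]],[0,[-5,0,0],[0,0,0]],[0,[-5,0,0],[0,0,0]]])

```text
time_s: 3.35
tcp_pos: [0.6134, -0.0391, 0.0575]
eef_rot: [-180.0, 0.0, -93.5]
contact_force: [0.9, -3.6, 2.4]
gripper_width: 0.0005
gripper_force: 1.8
```

Request:
carry_out(deltas=[[0,[-2,0,0],[0,0,0]],[0,[-3,0,0],[0,0,0]],[0,[-4,0,0],[0,0,0]],[0,[-4,0,0],[0,0,0]]])

```text
time_s: 3.75
tcp_pos: [0.6134, -0.0376, 0.0576]
eef_rot: [180.0, -0.2, -93.6]
contact_force: [2.0, -17.2, 2.2]
gripper_width: 0.0004
gripper_force: 8.4
```

Run:
```python
from h import *
shot("wrist","w2");shot("side","s2");shot("scene","c2")
b=cv2.imread("pics/s2.png")[150:300,230:410];a=cv2.imread("pics/c2.png")[150:270,230:410]
cv2.imwrite("pics/d2.png",cv2.resize(np.vstack([b,a]),None,fx=2.2,fy=2.2,interpolation=2))
```

```text
(no output)
```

View pics/d2.png

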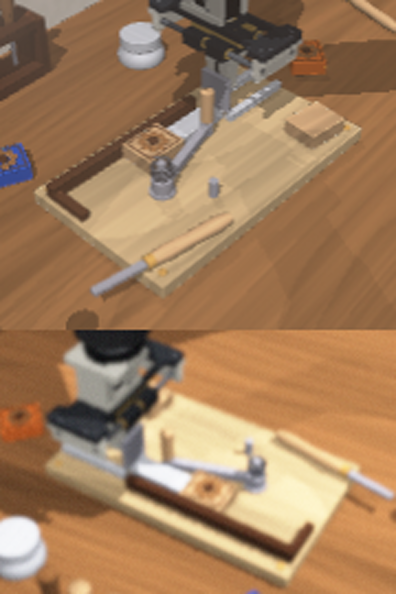

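The end stop is reached, with 17 N and the travel stalled. The tile lies out on the bed at (152,143) in the crop, clear of the arm. I'll follow the spring back, then lift.

Request:
carry_out(deltas=[[0,[12,0,0],[0,0,0]],[0,[26,0,0],[0,0,0]],[0,[40,0,0],[0,0,0]],[0,[54,0,0],[0,0,0]],[0,[68,0,0],[0,0,0]],[0,[82,0,0],[0,0,0]],[0,[96,0,0],[0,0,0]],[0,[108,0,0],[0,0,0]],[0,[108,0,-40],[0,0,0]],[0,[108,0,-80],[0,0,0]],[0,[108,0,-130],[0,0,0]],[0,[108,0,-130],[0,0,0]]])

```text
time_s: 5.1
tcp_pos: [0.6107, -0.144, 0.1953]
eef_rot: [-179.3, -0.0, -93.5]
contact_force: [-0.2, 0.5, 0.3]
gripper_width: 0.0003
gripper_force: 0.0
```

Request:
carry_out(deltas=[[1,[-40,10,0],[0,0,0]],[1,[-80,20,0],[0,0,0]],[1,[-110,30,0],[0,0,0]],[1,[-110,30,0],[0,0,0]],[1,[-110,30,0],[0,0,0]]])

```text
time_s: 5.6
tcp_pos: [0.5837, -0.0309, 0.1876]
eef_rot: [-180.0, 0.0, -93.5]
contact_force: [0.0, -0.3, 0.0]
gripper_width: 0.0345
gripper_force: 0.0
```

Run:
```python
from h import *
shot("wrist","w3");shot("side","s3");shot("scene","c3");s=r.get_state();print(s["tcp_pos"],s["eef_rot"])
b=cv2.imread("pics/s3.png")[160:290,240:400];a=cv2.imread("pics/c3.png")[165:265,240:400];w=cv2.imread("pics/w3.png")
B=cv2.resize(np.vstack([b,a]),None,fx=2.5,fy=2.5,interpolation=2);A=cv2.resize(w[:,160:480],(400,500));A=cv2.copyMakeBorder(A,0,75,0,0,0)
cv2.imwrite("pics/d3.png",np.hstack([A,B]))
```

```text
[ 0.5838804  -0.03218766  0.18736819] [ 1.79984526e+02 -5.31751184e-03 -9.35988357e+01]
```

View pics/d3.png

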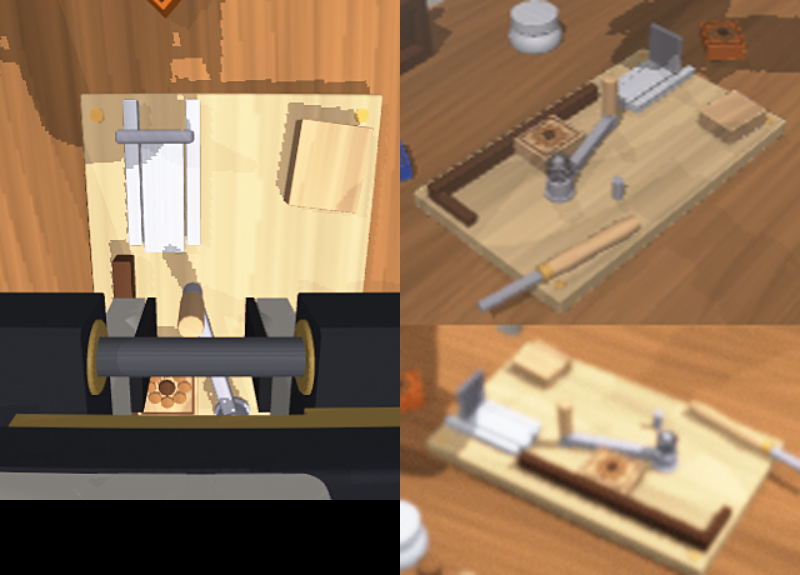

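The ejector has sprung back, the tile lies on the bed beyond the arm, and the arm has snapped to rest. The handle top is at about (191,326) in the wrist crop, (610,78) in side and (564,405) in scene.

Run:
```python
from h import *
cs,cc,cw=[load(n)[0] for n in("s3","c3","w3")]
def tri(*obs):
    A=np.zeros((3,3));b=np.zeros(3);L=[]
    for c,p in obs:
        o,d=ray(c,[p]);d=d[0]/np.linalg.norm(d);M=np.eye(3)-np.outer(d,d);A+=M;b+=M@o;L.append((o,M))
    x=np.linalg.solve(A,b);return x.round(4),[round(1e3*np.linalg.norm(M@(x-o)),1) for o,M in L]
S=lambda x,y:(cs,(240+(x-400)/2.5,160+y/2.5)); C=lambda x,y:(cc,(240+(x-400)/2.5,165+(y-325)/2.5)); W=lambda x,y:(cw,(160+x*.8,y*.8))
print("handle",tri(S(609,78),C(565,405),W(191,326)),tri(S(609,78),W(191,326)),onz(cw,[W(191,326)[1]],.091).round(4))
print("pivot side z.065",onz(cs,[S(557,157)[1]],.065).round(4),"scene",onz(cc,[C(667,437)[1]],.065).round(4))
c,p,D=load("s3");print(dep(c,[S(557,158)[1],S(609,84)[1]],D).round(4))
c,p,D=load("w3");print(dep(c,[W(191,326)[1],W(235,408)[1]],D).round(4)); print("pivot cap wrist",onz(c,[W(233,412)[1]],.06).round(4))
```

```text
handle (array([0.5935, 0.0188, 0.0865]), [np.float64(3.5), np.float64(3.5), np.float64(0.3)]) (array([0.5926, 0.0172, 0.0896]), [np.float64(0.6), np.float64(0.6)]) [[0.5931 0.0169 0.091 ]]
pivot side z.065 [[0.5674 0.1312 0.065 ]] scene [[0.57   0.1388 0.065 ]]
[[0.5649 0.1339 0.0668]
 [0.5856 0.0248 0.0888]]
[[0.5931 0.0165 0.0918]
 [0.5645 0.1168 0.0411]]
pivot cap wrist [[0.5671 0.1066 0.06  ]]
```

Request:
carry_out(deltas=[[1,[-25,-3,0],[0,0,-0.1]],[1,[-50,-6,0],[0,0,-0.2]],[1,[-50,-6,0],[0,0,-0.273]],[1,[-50,-6,0],[0,0,-0.273]],[1,[-50,-6,30],[0,0,-0.273]],[1,[-50,-6,60],[0,0,-0.273]],[1,[-50,-6,90],[0,0,-0.273]],[1,[-50,-6,115],[0,0,-0.273]],[1,[-50,-6,135],[0,0,-0.273]],[1,[-50,-6,135],[0,0,-0.273]],[1,[-50,-6,135],[0,0,-0.273]]], squeeze=25)

```text
time_s: 6.85
tcp_pos: [0.5931, 0.0173, 0.0527]
eef_rot: [180.0, -0.0, -78.0]
contact_force: [0.5, -0.5, 0.7]
gripper_width: 0.0878
gripper_force: 0.0
```

Request:
carry_out(deltas=[[0,[0,0,0],[0,0,0]],[0,[0,0,0],[0,0,0]],[0,[0,0,0],[0,0,0]],[0,[0,0,0],[0,0,0]],[0,[0,0,0],[0,0,0]],[0,[0,0,0],[0,0,0]],[0,[0,0,0],[0,0,0]],[0,[0,0,0],[0,0,0]],[0,[0,0,0],[0,0,0]],[0,[0,0,0],[0,0,0]]], squeeze=25)

```text
time_s: 7.85
tcp_pos: [0.5932, 0.0183, 0.0525]
eef_rot: [-180.0, -0.0, -77.9]
contact_force: [1.6, 0.4, -0.7]
gripper_width: 0.0173
gripper_force: 25.0
```

Gripped at 17.3 mm, which fits the 18 mm handle. I'll swing along the 120 mm arc.

Request:
carry_out(deltas=[[0,[-0.2,6,0],[0,0,0.05]],[0,[-0.6,12,0],[0,0,0.1]],[0,[-1.4,18,0],[0,0,0.15]],[0,[-2.4,23.8,0],[0,0,0.2]],[0,[-3.7,29.7,0],[0,0,0.25]],[0,[-5.4,35.5,0],[0,0,0.3]],[0,[-7.3,41.1,0],[0,0,0.35]],[0,[-9.5,46.7,0],[0,0,0.4]],[0,[-12,52.2,0],[0,0,0.45]],[0,[-14.7,57.5,0],[0,0,0.5]],[0,[-14.7,57.5,0],[0,0,0.5]]])

```text
time_s: 8.95
tcp_pos: [0.5332, 0.0198, 0.0526]
eef_rot: [-180.0, -0.0, -106.6]
contact_force: [2.6, -6.2, -3.4]
gripper_width: 0.0177
gripper_force: 25.0
```

Request:
carry_out(deltas=[[0,[0.3,6,0],[0,0,0.05]],[0,[0.2,12,0],[0,0,0.1]],[0,[-0.5,18,0],[0,0,0.15]],[0,[-1.4,23.8,0],[0,0,0.2]],[0,[-2.7,29.7,0],[0,0,0.25]],[0,[-4.4,35.5,0],[0,0,0.3]],[0,[-6.3,41.1,0],[0,0,0.35]],[0,[-8.5,46.7,0],[0,0,0.4]],[0,[-11,52.2,0],[0,0,0.45]],[0,[-11,52.2,0],[0,0,0.45]]])

```text
time_s: 9.95
tcp_pos: [0.4864, 0.0454, 0.0525]
eef_rot: [-180.0, -0.1, -132.3]
contact_force: [3.0, -7.4, -2.6]
gripper_width: 0.0174
gripper_force: 25.0
```

Request:
carry_out(deltas=[[0,[0.5,2.4,0],[0,0,0.02]],[0,[0.4,4.8,0],[0,0,0.04]],[0,[0.3,6,0],[0,0,0.05]],[0,[0.3,7,0],[0,0,0.06]],[0,[0.3,7,0],[0,0,0.06]]])

```text
time_s: 10.45
tcp_pos: [0.482, 0.0496, 0.0526]
eef_rot: [-179.9, -0.0, -135.7]
contact_force: [6.6, -9.8, -4.6]
gripper_width: 0.0173
gripper_force: 25.0
```

Request:
carry_out(deltas=[[0,[0,1,0],[0,0,0.01]],[0,[0,2,0],[0,0,0.01]],[0,[0,2,0],[0,0,0.01]],[0,[0,2,0],[0,0,0.01]]])

```text
time_s: 10.85
tcp_pos: [0.4814, 0.0502, 0.0526]
eef_rot: [-179.8, -0.0, -136.2]
contact_force: [12.7, -15.3, -9.3]
gripper_width: 0.0172
gripper_force: 25.0
```

Run:
```python
from h import *
s=r.get_state();print(s["tcp_pos"],s["contact_force"])
shot("side","s4");shot("scene","c4")
b=cv2.imread("pics/s4.png")[160:290,230:410];a=cv2.imread("pics/c4.png")[150:270,230:410]
cv2.imwrite("pics/d4.png",cv2.resize(np.vstack([b,a]),None,fx=2.3,fy=2.3,interpolation=2))
```

```text
[0.48144892 0.05017763 0.05259967] [ 12.71665908 -15.30429659  -9.34342818]
```

View pics/d4.png

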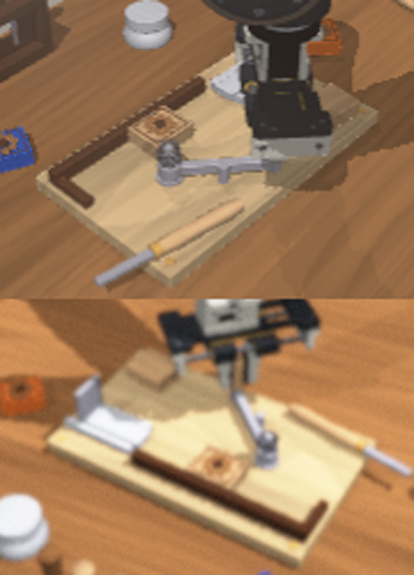

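The arm bar rests on the stop pin at about (222,172) in the side crop, with roughly 20 N against it and the travel stalled. The gripper is holding the handle, the tile is on the bed, and the blank and tools are where they were. Handing in.

```bash
python3 -c "
from plant import r
print(r.close_job())"
```

```text
the job is handed in; nothing more can be done
None
```

The job is handed in: the tile is ejected onto the free bed, the ejector has sprung back, and the gripper is still holding the clamp arm at its stop (about 11 s on the clock).

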